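# Interlock the third channel over the pair

## Robot

A 7-joint arm with a two-finger parallel gripper is mounted at the origin on a cart in front of the work surface, level with it; the furniture and walls round the work are solid. World frame = base frame: x ahead of the robot, y to its left, z up, the work surface at z = 0. Lengths are in m, angles in rad, forces in N, time in s.
With the tool pointing down it reaches from about 0.4 to 0.85 m from the base axis. Payload 6.9 kg.
Tool frame: the origin (TCP) lies midway between the tips of the shut fingers; the grasp point (between the pads) lies behind it (ctrl.pinch_z is the z of the grasp point in the tool frame, in m); z points along the fingers, y is the line along which they close (so a half turn about z gives the same grasp; the last joint's range is limited). The gripper opens to 85 mm and grips with 20 to 120 N. Pads are 22 mm wide; open, the fingers measure 114 mm over their backs; the gripper's body (76 mm by 85 mm) begins 54 mm behind the grasp point. The pads swing forward as they close: fully open they stand 13 mm farther back than shut.
Start: joints at [1.385, 0.507, -0.238, 1.5, 0.126, 1.149, -0.155], TCP at [0.18, -0.599, 0.231] pointing down, gripper open.
Joint ranges: [-3.08, 3.08], [-0.24, 2.05], [-1.43, 1.35], [0, 2.5], [-1.52, 4.66], [0.17, 1.96], [-2.89, 2.89]. Speed limits (rad/s): [2.39, 2.39, 3.14, 3.14, 3.14, 3.14, 3.14].

## Interface

Orientations are given as a unit quaternion [w, x, y, z].
In Python, from station import ctrl, get_state, vision, ticket, models gives the robot as it stands. Calls block until the motion is done:
- ctrl.movep(position, orientation): joint-space move of the TCP to a pose.
- ctrl.movel(position, frame=None, max_speed=0.15): straight line of the TCP; frame=None keeps the orientation; max_speed is the mean speed in m/s.
- ctrl.set_joints(angles): joint-space move.
- ctrl.ungrasp() and ctrl.close_gripper(force=None): open the fingers fully, or close them until they stop; force is the grip in N (None keeps the last).
- ctrl.pause(seconds).
- ctrl.ik(position, orientation): joint angles nearest the present ones, or None.
- get_state(): the state.
- vision.grab_frame(name): name is "scene" or "top" or "wrist"; returns (picture, depth): 384x512x3 uint8, blue, green, red; 384x512 float32, m along the optical axis (not along the pixel's ray), 0 where there is no reading.
- vision.camera_info(name): a dict with "mtx" (3x3 intrinsics, pixels), "R" (3x3) and "t" (3): a world point X has camera coordinates R X + t; the wrist camera has in their place "hand_eye" (4x4, takes a point from camera to tool coordinates, whose origin is the TCP and whose axes are the flange's). Camera axes: x right, y down, z forward; pixel columns grow to the right and rows downward; lengths in m; the calibration is good to about 2 mm. A picture is of the moment at which its call begins: read the wrist's pose just before it. camera_info takes no time and is no camera call.
A pose or a line that the arm cannot do raises ctrl.Unreachable and nothing moves.
- ticket.close_job(): hands the job in; it is judged then, once.
Trained networks look in the newest picture that a camera, given by its name, has taken for a name from the list of things; names that differ only in an ending like _2 or _b are one class to them, and where a whole thing is asked for, a point or a joint stands for the part that bears it (a point fixed in the world has none). Each returns a list of dicts, best first, with "p" (0 to 1); they miss things now and then, are a little off and sometimes report something else, mostly with a low value. They report only what shows in the picture. A call takes as long as a camera call. They do not tell look-alikes from the thing itself.
- models.recognise(camera, target): "point" ([column, row] in pixels, amid what is visible of it).
- models.masks_of(camera, target): "mask" (384x512 bool, what is visible of it) and "point" ([column, row] in pixels, amid what is visible of it).
The state is a dict: "time": time; "qpos": joint angles; "qd": joint speeds; "tau": joint torques, N m; "tcp_pos": TCP position; "eef_rot": TCP orientation; "contact_force": force on the tool from outside, world axes, zero at the start; "wrist_torque": the same for the moment, N m; "width": finger opening in m; "gripper_force": force on a finger pad.
Only numpy, scipy, OpenCV 4.12 (cv2) and the standard library are available. Lean on these libraries where they do the work, as an engineer would, in place of code of your own. Each camera call takes 0.05 s, during which the arm holds its last target. There are 200 camera calls.

## Task

Two wide steel channels lie side by side, open side up, in the wooden cradle; make them into a locked bundle. Take the narrower steel channel that lies open side down on the bench and is as long as they are, and set it open side down over the two walls where they meet, so that one of its flanges stands down inside each wide channel, it lies flat on their floors, runs along them and its ends are about level with theirs. Leave the short channel where it lies, and the pair in its cradle.

Things in the scene. Friction and masses are not known exactly. Their poses are not given: they have to be found in the camera images.
- long_channel: The steel channel to place: an inverted U (open side down), 200 mm long, 52 mm wide outside, 30 mm high, walls and web 4 mm thick, so 44 mm wide inside; three small slots in its web (top). 0.25 kg nominal. Starts standing on its flanges on the bench. Origin: centre of its footprint, at the level of its flange tips (the underside); x along its length, y across its width, z up. Grasp it across its 52 mm width, at mid-length.
- left_channel: Left (from the robot) of the two wide steel channels: a U open side up, 200 mm long, 80 wide, 28 high, walls 4 thick, 72 wide inside. Loose in a plywood cradle (226 x 192 mm, fixed, side strips up to 32 mm above the bench). Origin: centre of its underside, 12 mm above the bench; x along it, y to its left, z up. Wall next to the right channel at y = -38 mm; inner floor z = 4, wall tops z = 28 mm.
- right_channel: Right one of the two wide channels, same form, size and axes as the left one, parallel to it, the two separated by about 1.5 mm. Its wall next to the left channel is at y = +38 mm. The middle between the two channels' origins is the middle of the pair, where the long channel goes.
- short_channel: A bystander: a shorter piece of the same section as the long channel, also open side down: 110 mm long, 52 mm wide, 30 mm high, two slots in its web. May stand left or right of the long channel. Origin at the centre of its underside, x along its length.
Things that resemble listed ones, but are neither listed nor needed, are in the scene too. What is shaped like the long_channel but yellow is not meant.

How it is judged:
By the outcome, as a careful person would: the job done as asked, in the order asked, and still so for the second after the job is handed in, with the robot touching nothing.
It also fails if it takes over 35 s, if anything falls off the work surface, if the arm or the gripper's body presses on something with over 40 N, if the wrist force passes 120 N, or if a joint passes its speed limit or range.

## Working session

There is one attempt and no reset: what is moved stays moved. The work goes in short steps, each a Python script; the robot and the scene stay as the last script left them, time stands still between calls to the robot, and variables do not carry over. Pictures are saved under pics/ and viewed, at most 10 in all, crops included, and the job is handed in when it is done.

```bash
ls; mkdir -p pics
cat > h.py <<'E'
import numpy as np, cv2
from station import ctrl, get_state, vision, ticket, models
from scipy.spatial.transform import Rotation as Rn
def cloud(name, st=None, grab=None):
    im,d=grab or vision.grab_frame(name); ci=vision.camera_info(name); K=np.array(ci["mtx"])
    v,u=np.mgrid[:384,:512]; P=np.stack([(u-K[0,2])/K[0,0]*d,(v-K[1,2])/K[1,1]*d,d],-1)
    if name!="wrist": W=(P-np.array(ci["t"]))@np.array(ci["R"])
    else:
        q=np.array(st["eef_rot"]); R=Rn.from_quat(q[[1,2,3,0]]).as_matrix(); H=np.array(ci["hand_eye"])
        W=(P@H[:3,:3].T+H[:3,3])@R.T+np.array(st["tcp_pos"])
    W[d<=0]=np.nan
    return im,W
E
python3 - <<'E'
from h import *
print(get_state(), ctrl.pinch_z)
ims=[]
for n in ["top","scene"]:
    im,W=cloud(n); np.savez(f"{n}.npz",im=im,W=W)
    for t in ["long_channel","short_channel","left_channel","right_channel"]:
        for m in models.masks_of(n,t)[:4]:
            k=m["mask"]; Q=W[k]; Q=Q[~np.isnan(Q[:,0])]
            r=cv2.minAreaRect(Q[:,:2].astype(np.float32)*1000) if len(Q)>5 else None
            print(n,t,round(m["p"],2),np.round(m["point"]),k.sum(),np.round(np.median(Q,0),3) if len(Q) else 0,r, im[k].mean(0).round())
    ims.append(im); cv2.imwrite(f"pics/{n}.png",cv2.resize(im,(800,600)))
E
```

```text
pics
{'time': 0.0, 'qpos': array([ 1.38450495,  0.50835602, -0.23754453,  1.50111177,  0.12570426,
        1.14894413, -0.15481821]), 'qd': array([ 0.00056359, -0.0010048 , -0.00058318,  0.00122903, -0.00030081,
        0.00084507, -0.00089401]), 'tau': array([ 3.24802322e-04, -6.20613170e+01, -2.18631707e+00, -2.49650592e+01,
        1.28167009e-02,  1.20861779e-02,  1.09323511e-05]), 'tcp_pos': array([ 0.17957874, -0.59811497,  0.23042636]), 'eef_rot': array([-9.01789569e-04,  9.89374535e-01,  1.45386359e-01, -1.48063473e-04]), 'contact_force': array([0.07372791, 0.35551407, 0.04091446]), 'wrist_torque': array([-0.03680258,  0.01900781, -0.00997401]), 'gripper_force': 0.0, 'width': 0.0853044184601066} -0.0187
top long_channel 0.98 [230. 182.] 606 [0.551 0.303 0.028] ((551.8832397460938, 302.5442199707031), (198.1848602294922, 55.59203338623047), 23.280139923095703) [153. 170. 173.]
top long_channel 0.56 [128. 218.] 841 [0.389 0.688 0.027] ((389.83685302734375, 695.884765625), (68.99317169189453, 206.60076904296875), 79.7762222290039) [ 86. 175. 185.]
top short_channel 0.58 [280. 16
[... 705 characters left out ...]
el 0.57 [239. 173.] 401 [0.586 0.12  0.031] ((593.3475952148438, 96.33599853515625), (110.03853607177734, 88.96138763427734), 16.797103881835938) [138. 156. 162.]
scene long_channel 0.56 [217. 323.] 1245 [0.383 0.695 0.032] ((390.8150939941406, 690.4791870117188), (53.6239128112793, 200.24310302734375), 79.4454345703125) [ 59. 192. 214.]
scene short_channel 0.6 [240. 176.] 412 [0.587 0.12  0.031] ((596.8026123046875, 97.32061767578125), (116.59191131591797, 89.60572814941406), 17.4605770111084) [137. 156. 162.]
scene left_channel 0.93 [293. 130.] 556 [ 0.492 -0.263  0.023] ((497.59991455078125, -242.31866455078125), (90.66202545166016, 203.32862854003906), 83.32661437988281) [120. 136. 142.]
```

Run:
```python
import cv2
a=cv2.imread("pics/top.png"); s=cv2.resize(cv2.imread("pics/top.png")[200:390,150:660],None,fx=1.56,fy=1.56)
cv2.imwrite("pics/crop.png",s[:, :800])
```

```text
(no output)
```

View pics/crop.png

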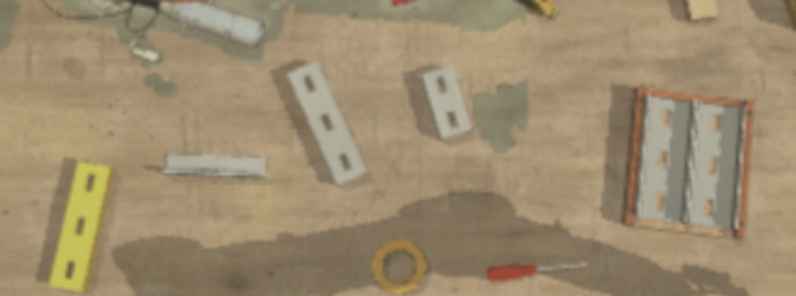

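View pics/scene.png

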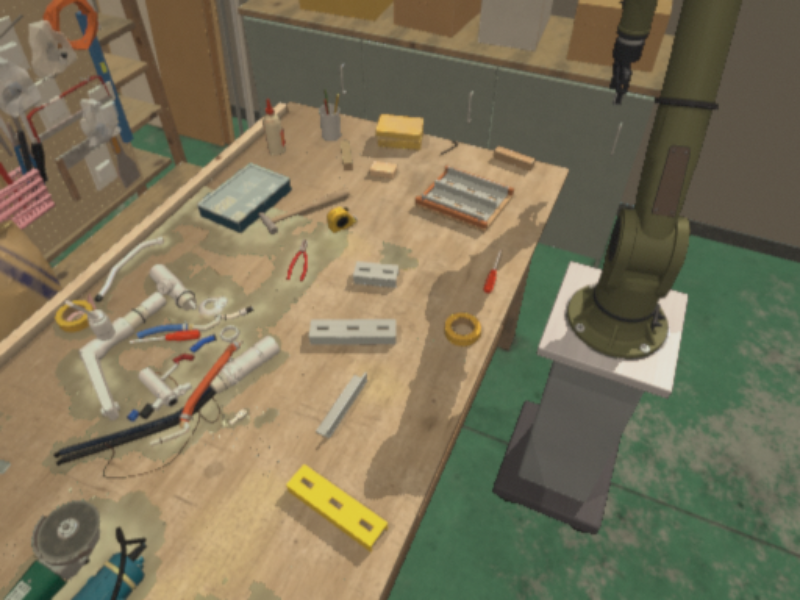

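Candidates in the top crop: grey with 3 slots at (325,122), grey with 2 slots at (445,103), yellow with 3 slots at (80,225), and a plain thin strip at (215,165). The grey 3-slot one is the long channel (198 mm long, steel, top image pixel (230,182)). The pair is in the cradle at (690,160). First move: look closely at the pair with the wrist camera, then at the long channel.

```bash
cat >> h.py <<'E'
def quat(deg): a=np.radians(deg)/2; return [0,np.cos(a),np.sin(a),0]
def look(xy,deg,z):
    H=np.array(vision.camera_info("wrist")["hand_eye"]); a=np.radians(deg)
    R=Rn.from_euler("z",a).as_matrix()@np.diag([1,-1,-1.])
    c=R@H[:3,3]; f=R@H[:3,2]; c=c+f*((z+c[2])/-f[2])
    ctrl.movep([xy[0]-c[0],xy[1]-c[1],z],quat(deg)); ctrl.pause(.15)
    st=get_state(); return cloud("wrist",st)
E
python3 - <<'E'
from h import *
print(np.round(vision.camera_info("wrist")["hand_eye"],3), vision.camera_info("wrist")["mtx"])
for n,xy,deg in [("pair",(.489,-.281),-6.6),("long",(.552,.303),23.3)]:
    im,W=look(xy,deg,.27); st=get_state(); print(n,st["time"],st["qpos"].round(2),st["tcp_pos"].round(3))
    np.savez(f"w_{n}.npz",im=im,W=W); cv2.imwrite(f"pics/w_{n}.png",im)
    M={}
    for t in (["left_channel","right_channel"] if n=="pair" else ["long_channel"]):
        for m in models.masks_of("wrist",t)[:2]:
            k=m["mask"]; Q=W[k]; Q=Q[~np.isnan(Q[:,0])]
            if m["p"]>.3: print(t,round(m["p"],2),np.round(m["point"]),k.sum(),np.percentile(Q[:,2],[2,50,98]).round(4),cv2.minAreaRect(Q[:,:2].astype(np.float32)*1000)); M.setdefault(t,k)
    np.savez(f"m_{n}.npz",**M)
E
python3 -c "
import cv2,numpy as np
cv2.imwrite('pics/both.png',np.hstack([cv2.resize(cv2.imread('pics/w_%s.png'%n),(400,300)) for n in('pair','long')]))"
```

```text
[[-0.    -0.947 -0.32   0.081]
 [ 1.    -0.001  0.001  0.   ]
 [-0.001 -0.32   0.947 -0.143]
 [ 0.     0.     0.     1.   ]] [[271.49451865   0.         252.81203153]
 [  0.         271.49451865 195.16063367]
 [  0.           0.           1.        ]]
pair 2.4583 [ 0.6   0.47 -0.26  1.46  0.12  1.23 -1.36] [ 0.546 -0.288  0.27 ]
left_channel 0.71 [219. 191.] 6496 [0.0144 0.0162 0.0407] ((486.4483337402344, -236.82330322265625), (82.59719848632812, 221.01828002929688), 82.8328628540039)
right_channel 0.7 [281. 192.] 6508 [0.0145 0.0163 0.0407] ((484.8782958984375, -320.1504211425781), (79.9680404663086, 203.40237426757812), 82.69194793701172)
long 4.9667 [-0.24  0.62 -0.56  1.24  0.32  1.36 -1.95] [0.605 0.326 0.27 ]
long_channel 0.71 [252. 188.] 4065 [0.028  0.0302 0.0318] ((553.5805053710938, 305.06182861328125), (200.88290405273438, 57.42132568359375), 25.28350830078125)
long_channel 0.65 [  6. 168.] 763 [0.0006 0.0153 0.0308] ((427.44952392578125, 658.8927612304688), (14.230350494384766, 113.36033630371094), 85.72502899169922)
```

View pics/both.png

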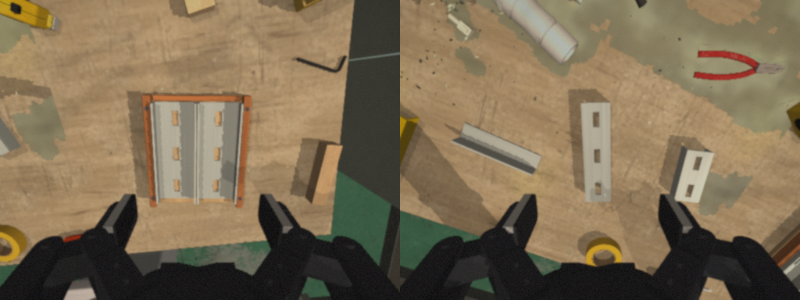

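The right half shows the grey 3-slot long channel at (597,150), the short 2-slot one at (693,175) and the thin strip at (500,148). The left half shows the pair at (198,150). Next: precise fits from the depth.

Run:
```python
from h import *
def loc(W,c,deg):
    a=np.radians(deg); d=W[...,:2]-c; return d[...,0]*np.cos(a)+d[...,1]*np.sin(a), -d[...,0]*np.sin(a)+d[...,1]*np.cos(a)
z=np.load("w_long.npz"); W=z["W"]; m=np.load("m_long.npz")["long_channel"]
k=m&(W[...,2]>.0265)&(W[...,2]<.035)
for _ in range(1):
    Q=W[k][:,:2]
    r=cv2.minAreaRect(Q.astype(np.float32)*1000); print("rect",r)
    c=Q.mean(0); deg=np.degrees(np.arctan2(*np.linalg.svd(Q-c,full_matrices=False)[2][0][::-1])); deg=(deg+90)%180-90
    x,y=loc(W,c,deg); 
    # per-slice mid and width
    rows=[]
    for s in np.arange(-.085,.086,.01):
        q=k&(abs(x-s)<.005); rows.append((s,np.percentile(y[q],3),np.percentile(y[q],97)))
    rows=np.array(rows); mid=rows[:,1:].mean(1); p=np.polyfit(rows[:,0],mid,1)
    print("long",c,deg,"slope deg",np.degrees(p[0]),"mid off",p[1],"width",np.mean(rows[:,2]-rows[:,1]),"xrange",np.percentile(x[k],[.5,99.5]))
z=np.load("w_pair.npz"); W=z["W"]; c=np.array([.487,-.280]); deg=-7.0
for i in range(2):
    x,y=loc(W,c,deg); k=(W[...,2]>.034)&(W[...,2]<.046)&(abs(x)<.12)&(abs(y)<.02)
    p=np.polyfit(x[k],y[k],1); print("ridge",k.sum(),p,np.percentile(x[k],[.5,99.5]),np.percentile(y[k]-np.polyval(p,x[k]),[3,97]))
    deg+=np.degrees(p[0])
    a=np.radians(deg); xc=np.percentile(x[k],[.5,99.5]).mean(); c=c+xc*np.array([np.cos(a),np.sin(a)])+p[1]*np.array([-np.sin(a),np.cos(a)])
print("pair",c,deg)
x,y=loc(W,c,deg); 
fl=(abs(W[...,2]-.016)<.004)&(abs(y)<.08)&(abs(x)<.13)
for nm,s in(("left",y>0),("right",y<0)):
    q=fl&s; print(nm,"floor y",np.percentile(y[q],[1,99]),"x",np.percentile(x[q],[1,99]))
q=(W[...,2]>.035)&(abs(x)<.09)&(abs(y)<.11); h,e=np.histogram(y[q],np.arange(-.1,.1001,.004)); print([(round(b*1000),n) for b,n in zip(e,h) if n])
# profile
for s in range(-24,25,2):
    q=(abs(x)<.08)&(abs(y-s/1000)<.001); print(s,q.sum(),np.round(np.nanpercentile(W[q][:,2],[10,50,90])*1000,1),end="; ")
```

```text
rect ((553.5848388671875, 305.20147705078125), (200.988525390625, 51.7598762512207), 24.690195083618164)
long [0.56142021 0.30894319] 24.494177980648317 slope deg 0.11646783546549264 mid off -8.813863714762667e-05 width 0.04824095194448279 xrange [-0.10723109  0.09113181]
ridge 736 [-0.00342562  0.00082946] [-0.09400697  0.10365565] [-0.00449316  0.00414494]
ridge 736 [-8.64126383e-06  6.14841547e-08] [-0.09882401  0.09882572] [-0.00449294  0.00414535]
pair [ 0.4918911  -0.27978146] -7.196768733184184
left floor y [0.00581237 0.07659397] x [-0.10656608  0.11109452]
right floor y [-0.07679436 -0.00389563] x [-0.10672662  0.11056565]
[(-84, np.int64(53)), (-80, np.int64(349)), (-76, np.int64(594)), (-72, np.int64(1380)), (-68, np.int64(1810)), (-64, np.int64(1971)), (-60, np.int64(778)), (-56, np.int64(679)), (-52, np.int64(848)), (-48, np.int64(2008)), (-44, np.int64(493)), (-40, np.int64(531)), (-36, np.int64(732)), (-32, np.int64(823)), (-28, np.int64(685)), (-24, np.int64(561)), (-20, np.int64(656)), (-16, np.int64(735)), (-12, np.int64(650)), (-8, np.int64(674)), (-4, np.int64(840
[... 465 characters left out ...]
4 440 [ 15.8 355.5 362.3]; -22 395 [ 15.9 356.  362.8]; -20 426 [ 15.8 352.  364.3]; -18 449 [ 15.9 351.2 364.1]; -16 504 [ 15.9 351.  364.2]; -14 514 [ 16.  350.5 364.1]; -12 445 [ 15.9 349.6 357.7]; -10 451 [ 15.9 349.6 357.7]; -8 453 [ 15.8 349.3 357.5]; -6 428 [ 15.8 349.9 357.7]; -4 434 [ 39.7 350.2 357.8]; -2 427 [ 39.8 349.8 357.6]; 0 441 [ 12.1 348.8 357.4]; 2 472 [ 39.6 348.7 357.6]; 4 413 [ 39.7 350.2 357.6]; 6 423 [ 16.1 350.1 357.6]; 8 481 [ 15.7 348.8 357.6]; 10 511 [ 15.9 350.2 364.1]; 12 480 [ 16.2 351.6 364.3]; 14 443 [ 15.8 351.1 364.3]; 16 428 [ 15.8 351.7 364.1]; 18 392 [ 15.8 355.9 362.8]; 20 435 [ 15.8 356.  362.3]; 22 456 [ 15.9 354.6 362.4]; 24 528 [ 15.9 354.1 362.2];
```

Run:
```python
import cv2,numpy as np
a=np.load("w_pair.npz")["im"][105:275,165:345]; cv2.imwrite("pics/pc.png",cv2.resize(a,(630,595),interpolation=cv2.INTER_CUBIC))
```

```text
(no output)
```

View pics/pc.png

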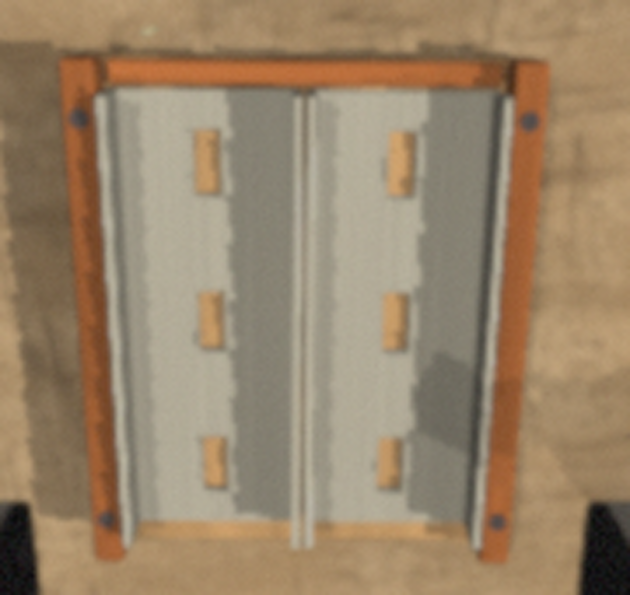

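Run:
```python
from h import *
c=[.5538,.3054]; q=quat(24.6); zg=.001
ctrl.movep([*c,.09],q); ctrl.movel([*c,zg],max_speed=.08)
ctrl.close_gripper(60); s=get_state(); print(s["time"],s["width"],s["gripper_force"],s["contact_force"],s["tcp_pos"])
ctrl.movel([*c,.14],max_speed=.15); s=get_state(); print(s["width"],s["contact_force"])
p=[.4919,-.2798]; ctrl.movep([*p,.14],quat(-7.2)); ctrl.pause(.2)
s=get_state(); print(s["time"],s["width"],s["tcp_pos"]); im,W=cloud("wrist",s); np.savez("held.npz",im=im,W=W); cv2.imwrite("pics/held.png",im)
```

```text
7.475 0.05116542975352937 63.84313255548477 [-0.74751952 -0.53828239  5.70280047] [0.55413008 0.30550308 0.00165952]
0.05096544588224615 [-0.02018644 -0.36593339 -1.84258176]
10.8583 0.050800090680144905 [ 0.49239127 -0.27903062  0.13997819]
```

View pics/held.png

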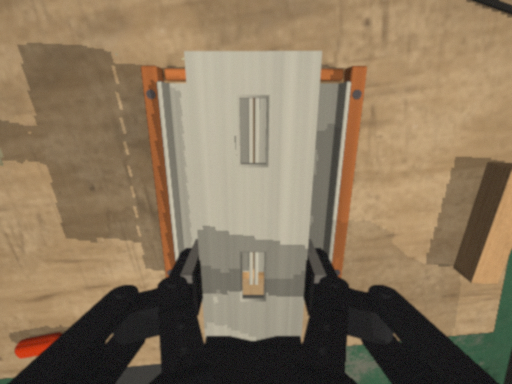

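The channel is held square, with both ridge walls visible through its far slot at (254,130). Next I measure the far end and tilt in the hand, correct, and lower.

Run:
```python
from h import *
W=np.load("held.npz")["W"]; s=get_state(); a=np.radians(-7.2); d=W-s["tcp_pos"]
x=d[...,0]*np.cos(a)+d[...,1]*np.sin(a); y=-d[...,0]*np.sin(a)+d[...,1]*np.cos(a); z=d[...,2]
k=(abs(z-.028)<.015)&(abs(y)<.04)&(x>.02)&(x<.15)
pz=np.polyfit(x[k],z[k],1); e=np.percentile(x[k],99.7)
r=np.array([(t,np.percentile(y[k&(abs(x-t)<.004)],[3,97]).mean()) for t in np.arange(.03,.092,.008)]); py=np.polyfit(*r.T,1)
print("end",e,"pitch deg",np.degrees(pz[0]),"top z",pz[1],"yaw deg",np.degrees(py[0]),py[1])
```

```text
end 0.10057628733802638 pitch deg -0.013945007450935775 top z 0.028433212933638218 yaw deg 0.111480153450163 -0.00041499634021571443
```

Run:
```python
from h import *
p=np.array([.4914,-.2798])
f=lambda l:(lambda s:print(l,round(s["time"],2),s["tcp_pos"].round(4),s["contact_force"].round(1),round(s["width"],4)))(get_state())
ctrl.movel([*p,.06],max_speed=.1); f("a")
ctrl.movel([*p,.022],max_speed=.05); f("b")
for z in (.0195,.018,.0172):
    ctrl.movel([*p,z],max_speed=.02); f(z)
    if abs(get_state()["contact_force"][2])>8: break
ctrl.ungrasp(); f("open")
ctrl.movel([*p,.10],max_speed=.12)
im,W=look((.4914,-.2798),-7.2,.25); f("look"); np.savez("fin.npz",im=im,W=W); cv2.imwrite("pics/fin.png",im[70:300,120:400])
a=np.radians(-7.2); d=W[...,:2]-[.4919,-.2798]; x=d[...,0]*np.cos(a)+d[...,1]*np.sin(a); y=-d[...,0]*np.sin(a)+d[...,1]*np.cos(a)
k=(abs(W[...,2]-.046)<.004)&(abs(y)<.035)&(abs(x)<.13); g=np.polyfit(x[k],W[...,2][k],1); gy=np.polyfit(y[k],W[...,2][k],1)
print(k.sum(),np.percentile(x[k],[.5,99.5]),np.percentile(y[k],[2,98]),g,gy)
```

```text
a 11.86 [ 0.4918 -0.2799  0.0605] [-0.1 -0.2 -1.7] 0.0508
b 12.77 [ 0.4916 -0.2798  0.0222] [-0.7  0.4 -2. ] 0.0513
0.0195 13.04 [ 0.4914 -0.2798  0.0196] [ 0.6  0.2 -2.7] 0.0516
0.018 13.29 [ 0.4914 -0.2798  0.0179] [-0.2  0.6 -2.2] 0.0511
0.0172 13.54 [ 0.4915 -0.2798  0.0176] [-1.2  0.9  3.4] 0.0511
open 13.98 [ 0.4914 -0.2798  0.0171] [-0.6  0.4 -0.1] 0.0853
look 15.7 [ 0.5409 -0.2851  0.2483] [1.1 0.1 0.2] 0.0851
4906 [-0.09930671  0.09918052] [-0.02554194  0.02456241] [0.00033988 0.04607205] [-0.00107015  0.04607436]
```

View pics/fin.png

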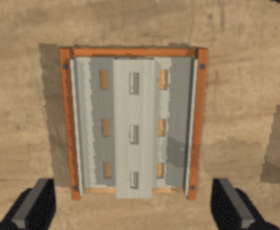

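The long channel lies flat: its top is at 46 mm and level. It is centred on the ridge to about 0.5 mm and its ends are level with the pair's. In the picture it covers the joint at (133,128), and the robot is clear.

```bash
python3 -c "
from station import ticket; print(ticket.close_job())"
```

```text
the job is handed in; nothing more can be done
None
```

The grey three-slot channel now sits open side down over the walls where the two wide channels meet, flat on their floors and with its ends level to within about 1 mm; the robot clock read about 16 s, and the job is handed in.

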